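Stack, cover and register the pigment trays

TASK

Stack all the pigment trays that are here on the carrier base, in any order, each nested squarely in the one below with its barcode label on the base's front side, and close the stack with the lid. Then take the hand scanner and read every tray's label in the order red, yellow, green, blue (skip colours that are missing): hold the scanner level and still, aimed straight at the middle of the label from about 6 cm for at least two seconds, without moving the stack. Finally lay the scanner back on its black pad, right way up, and leave the brown bottle and the tape roll alone.

Things in the scene. Friction and masses are not known exactly. Their poses are not given: they have to be found in the camera images.
- red_tray (a point): Centre of the loose red tray (may be absent): white block 90 mm deep (own x), 60 mm wide (own y), red rim on top, barcode label on its front (-x) face; z up. 33 mm high, this point 17 mm above its underside. Rim 3 mm high, 4 mm wide; the foot underneath, 78 x 48 x 3.5 mm, drops into the rim below with 2 mm play all round: stacking pitch 30 mm. 160 g.
- red_label (a point): Centre of the barcode label (50 x 20 mm, red flag at one end) on the red tray's front face, 45 mm in front of the tray's centre, 17.5 mm above its underside. Own x points into the tray; the label looks along -x.
- yellow_tray (a point): Centre of the loose yellow tray (may be absent): white block 90 mm deep (own x), 60 mm wide (own y), yellow rim on top, barcode label on its front (-x) face; z up. 33 mm high, this point 17 mm above its underside. Rim 3 mm high, 4 mm wide; the foot underneath, 78 x 48 x 3.5 mm, drops into the rim below with 2 mm play all round: stacking pitch 30 mm. 160 g.
- yellow_label (a point): Centre of the barcode label (50 x 20 mm, yellow flag at one end) on the yellow tray's front face, 45 mm in front of the tray's centre, 17.5 mm above its underside. Own x points into the tray; the label looks along -x.
- green_tray (a point): Centre of the loose green tray (may be absent): white block 90 mm deep (own x), 60 mm wide (own y), green rim on top, barcode label on its front (-x) face; z up. 33 mm high, this point 17 mm above its underside. Rim 3 mm high, 4 mm wide; the foot underneath, 78 x 48 x 3.5 mm, drops into the rim below with 2 mm play all round: stacking pitch 30 mm. 160 g.
- green_label (a point): Centre of the barcode label (50 x 20 mm, green flag at one end) on the green tray's front face, 45 mm in front of the tray's centre, 17.5 mm above its underside. Own x points into the tray; the label looks along -x.
- blue_tray (a point): Centre of the loose blue tray (may be absent): white block 90 mm deep (own x), 60 mm wide (own y), blue rim on top, barcode label on its front (-x) face; z up. 33 mm high, this point 17 mm above its underside. Rim 3 mm high, 4 mm wide; the foot underneath, 78 x 48 x 3.5 mm, drops into the rim below with 2 mm play all round: stacking pitch 30 mm. 160 g.
- blue_label (a point): Centre of the barcode label (50 x 20 mm, blue flag at one end) on the blue tray's front face, 45 mm in front of the tray's centre, 17.5 mm above its underside. Own x points into the tray; the label looks along -x.
- carrier_top (a point): Centre of the platform inside the top rim of the fixed carrier base, 30 mm above the table: aluminium block 90 (own x) by 60 mm (own y) with the same rim as the trays, on a dark foot plate 110 x 80 x 10 mm. Its front is its -x side. Seated trays have their centres 17, 47 and 77 mm above this point.
- lid_grip (a point): Centre of the black bar grip (44 mm along own x, 16 mm wide along own y, 24 mm high) on the loose grey lid, 22 mm above the lid's underside. The lid is a plate 90 x 60 x 10 mm with a foot like the trays', which seats in the top tray's rim (grip centre then 52 mm above that tray's underside). 90 g.
- scanner_body (a point): Point in the grip of the loose barcode scanner (140 g), 17 mm above its flat underside. Own x runs to its window, z up. Grey handle 32 mm wide (own y), 34 mm high, from 65 mm behind this point to 31 mm ahead; then a black head 44 mm wide, ending 65 mm ahead. No button need be pressed: it reads when held still on a label.
- scanner_window (a point): Centre of the scanner's dark red window, 65 mm ahead (own x) of the point in its grip, 17 mm above its underside; it looks along own +x. It reads a label that is 30 to 90 mm ahead, within 12 mm sideways and 10 mm up or down of its axis and facing it within 15 degrees, for two seconds unbroken.
- pad_top (a point): Centre of the top face of the scanner's flat black rubber pad: 170 mm (own x) by 80 mm (own y), 4 mm thick, fixed to the table.
- amber_bottle: Bystander: brown glass bottle with a black cap, 70 mm across, 142 mm high; origin at the centre of its underside. To be left alone.
- tape_roll: Bystander: roll of white tape lying flat, 62 mm across, 48 mm high; origin at the centre of its underside. To be left alone.

How it is judged (in metres and radians):
On the way, in this order (a step that is already met when the one before it is completed fails the run):
1. all trays present are nested on the carrier, labels to the front, and the lid is seated on top (horizontal distance between each of red_tray, yellow_tray, green_tray, blue_tray and carrier_top below 0.01 m and angle between each of red_tray, yellow_tray, green_tray, blue_tray, lid_grip's own z axis and vertical below 0.05 rad and angle between the x axis of each of red_tray, yellow_tray, green_tray, blue_tray and the x axis of carrier_top, either way round below 0.12 rad and x of each of red_label, yellow_label, green_label, blue_label in the frame of carrier_top below -0.03 m and (z of red_tray in the frame of carrier_top between 0.015 and 0.019 m or z of red_tray in the frame of carrier_top between 0.045 and 0.049 m or z of red_tray in the frame of carrier_top between 0.075 and 0.079 m) and z of lid_grip in the frame of red_tray above 0.02 m and (z of yellow_tray in the frame of carrier_top between 0.015 and 0.019 m or z of yellow_tray in the frame of carrier_top between 0.045 and 0.049 m or z of yellow_tray in the frame of carrier_top between 0.075 and 0.079 m) and z of lid_grip in the frame of yellow_tray above 0.02 m and (z of green_tray in the frame of carrier_top between 0.015 and 0.019 m or z of green_tray in the frame of carrier_top between 0.045 and 0.049 m or z of green_tray in the frame of carrier_top between 0.075 and 0.079 m) and z of lid_grip in the frame of green_tray above 0.02 m and (z of blue_tray in the frame of carrier_top between 0.015 and 0.019 m or z of blue_tray in the frame of carrier_top between 0.045 and 0.049 m or z of blue_tray in the frame of carrier_top between 0.075 and 0.079 m) and z of lid_grip in the frame of blue_tray above 0.02 m and horizontal distance between lid_grip and carrier_top below 0.012 m and angle between the x axis of lid_grip and the x axis of carrier_top, either way round below 0.15 rad and (z of lid_grip in the frame of carrier_top between 0.08 and 0.084 m or z of lid_grip in the frame of carrier_top between 0.11 and 0.114 m)), for 0.3 s.
2. the scanner is held on the red label (y of red_label in the frame of scanner_window between -0.012 and 0.012 m and z of red_label in the frame of scanner_window between -0.01 and 0.01 m and x of red_label in the frame of scanner_window between 0.03 and 0.09 m and angle between the x axis of red_label and the x axis of scanner_window, either way round below 0.26 rad and x of scanner_window in the frame of red_label below -0.02 m), for 2 s.
3. the scanner is held on the yellow label (y of yellow_label in the frame of scanner_window between -0.012 and 0.012 m and z of yellow_label in the frame of scanner_window between -0.01 and 0.01 m and x of yellow_label in the frame of scanner_window between 0.03 and 0.09 m and angle between the x axis of yellow_label and the x axis of scanner_window, either way round below 0.26 rad and x of scanner_window in the frame of yellow_label below -0.02 m), for 2 s.
4. the scanner is held on the green label (y of green_label in the frame of scanner_window between -0.012 and 0.012 m and z of green_label in the frame of scanner_window between -0.01 and 0.01 m and x of green_label in the frame of scanner_window between 0.03 and 0.09 m and angle between the x axis of green_label and the x axis of scanner_window, either way round below 0.26 rad and x of scanner_window in the frame of green_label below -0.02 m), for 2 s.
5. the scanner is held on the blue label (y of blue_label in the frame of scanner_window between -0.012 and 0.012 m and z of blue_label in the frame of scanner_window between -0.01 and 0.01 m and x of blue_label in the frame of scanner_window between 0.03 and 0.09 m and angle between the x axis of blue_label and the x axis of scanner_window, either way round below 0.26 rad and x of scanner_window in the frame of blue_label below -0.02 m), for 2 s.
At the end, for the whole second after the job is handed in: Trays present nested in one stack on the carrier (10 mm of its centre, 2 mm of seated height, 7 deg), labels on its front side, lid seated on top (12 mm, 8 deg); scanner flat, right way up on its pad, grip point within 35 mm lengthwise and 28 mm crosswise of the pad centre (all of step 1 and x of scanner_body in the frame of pad_top between -0.035 and 0.035 m and y of scanner_body in the frame of pad_top between -0.028 and 0.028 m and z of scanner_body in the frame of pad_top between 0.014 and 0.02 m and angle between scanner_body's own z axis and vertical below 0.06 rad); the robot touches nothing.
It fails at once if a bystander is knocked aside or over (distance of any of amber_bottle, tape_roll from where it was at the start of the episode above 0.03 m).
Of tray_red, tray_yellow, tray_green, tray_blue only 2 to 3 are there at a start; the rules pass over those that are not, and their reading is None.
At some moment in a run one of tray_red, tray_yellow, tray_green, tray_blue, lid, scanner may be knocked a few centimetres aside while the robot is not near it.
It also fails if it takes over 208 s, if anything falls off the work surface, if the arm or the gripper's body presses on something with over 40 N, if the wrist force passes 120 N, or if a joint passes its speed limit or range.

ROBOT

A 6-joint arm with a two-finger parallel gripper is mounted at the origin on a cart in front of the work surface, level with it; the furniture and walls round the work are solid. World frame = base frame: x ahead of the robot, y to its left, z up, the work surface at z = 0. Lengths are in mm, angles in rad, forces in N, time in s.
With the tool pointing down it reaches from about 275 to 850 mm from the base axis. Payload 5.2 kg.
Tool frame: the origin (TCP) lies between the finger pads; the fingertips stand manip.tip_reach ahead of it and the grasp point (between the pads) lies 2 mm behind it (manip.tip_reach is the distance from the TCP to the fingertips, in mm); z points along the fingers, y is the line along which they close (so a half turn about z gives the same grasp; the last joint's range is limited). The gripper opens to 85 mm and grips with 20 to 120 N. Pads are 22 mm wide; open, the fingers measure 114 mm over their backs; the gripper's body (76 mm by 85 mm) begins 54 mm behind the grasp point. The pads swing forward as they close: fully open they stand 13 mm farther back than shut.
Start: joints at [-1.41, 0.259, 1.535, -0, 1.348, -0.203], TCP at [195.726, -514, 248.31] pointing down, gripper open.
Joint ranges: [-3.14, 3.14], [-0.91, 2.08], [0.19, 2.58], [-1.22, 4.36], [0.22, 2.71], [-3.12, 3.12]. Speed limits (rad/s): [2.57, 2.57, 3.14, 3.14, 3.14, 3.14].

INTERFACE

Orientations are given as a unit quaternion [w, x, y, z].
In Python, from plant import monitor, imaging, manip gives the robot as it stands. The module is installed in compiled form; this text tells all that it offers.
- The arm moves only by the shell command python3 -m crank 'ROWS' [FORCE]. ROWS is text: rows parted by semicolons, each of 7 numbers parted by spaces: the turn, a rotation vector about the tool's x, y, z normalised to -1 to 1, where 1 is pi/2 rad, then the shift along the tool's x, y, z normalised to -1 to 1, where 1 is 25 cm, then the closure, from 0 (fully open) to 1 (shut). In form: wx wy wz dx dy dz gripper; .... A call has 1 to 12 rows; each row is the pose to reach, as a shift and turn from the pose commanded when the call began, along the tool's axes at that moment; what a row does not reach only later rows make up. A row lasts 1/12 s, in which the tool goes at most 41.7 mm and 7.16 degrees, less where a joint would pass 70% of its speed; a pose out of reach is approached as far as the arm can. A call with a number of a shift or a turn outside -1 to 1 is refused whole. A call with a gripper value outside its range is refused whole. The fingers move at their own pace and stop on an object; FORCE is the grip in N (left out, the last holds). Time passes only in rows, so rows that repeat a pose let the fingers close. It gives the time, the measured TCP pose, the force, the opening and the grip force at its end, in the units of the state.
- monitor.get_obs(): the state, without advancing time (a new reading comes with each control period).
- imaging.read_camera(name): name is "side" or "top" or "wrist"; returns the picture (400x640x3 uint8, red, green, blue); there is no depth.
- imaging.get_calibration(name): a dict with "fx", "fy", "cx", "cy" (pixels), "world_from_camera" (4x4, takes a point from camera to world coordinates). Camera axes: x right, y up, looking along -z (the intrinsics and any distortion apply to the point x, -y, -z); pixel columns grow to the right and rows downward; lengths in mm; the calibration is good to about 2 mm. A picture is of the moment at which its call begins: read the wrist's pose just before it. get_calibration takes no time and is no camera call; for the wrist camera it gives the pose at the moment of the call.
- manip.hand_in(): hands the job in; it is judged then, once.
The state is a dict: "t": time; "joint_pos": joint angles; "qd": joint speeds; "effort": joint torques, N m; "position": TCP position; "orientation": TCP orientation; "force": force on the tool from outside, world axes, zero at the start; "moment": the same for the moment, N m; "width": opening from 0.0 (shut) to 1.0 (fully open); "grasp_force": force on a finger pad.
Only numpy, scipy, OpenCV 4.12 (cv2) and the standard library are available. Lean on these libraries where they do the work, as an engineer would, in place of code of your own. Each camera call takes 0.05 s, during which the arm holds its last target. There are 200 camera calls.

## Working session

There is one attempt and no reset: what is moved stays moved. The work goes in short steps, Python scripts to look and compute and a shell command to move; the robot and the scene stay as the last step left them, time stands still between calls to the robot, and variables do not carry over. Pictures are saved under pics/ and viewed, at most 21 in all, crops included, and the job is handed in when it is done.

```bash
mkdir -p pics; cat > h.py <<'E'
import numpy as np, cv2
from plant import monitor, imaging, manip
from scipy.spatial.transform import Rotation as R
def cam(n):
    c=imaging.get_calibration(n); im=imaging.read_camera(n); return c,im
def ray(c,u,v):
    T=np.array(c["world_from_camera"]); d=np.array([(u-c["cx"])/c["fx"],-(v-c["cy"])/c["fy"],-1.])
    return T[:3,3],T[:3,:3]@d
def onz(c,u,v,z):
    o,d=ray(c,u,v); return o+d*(z-o[2])/d[2]
def save(n,im): cv2.imwrite("pics/"+n+".png",im[:,:,::-1])
def pose():
    s=monitor.get_obs(); q=s["orientation"]; return s,np.array(s["position"]),R.from_quat([q[1],q[2],q[3],q[0]])
E
python3 - <<'E'
from h import *
print(manip.tip_reach); s,p,r=pose(); print(s["t"],p,r.as_matrix().round(3))
for n in ("top","side","wrist"):
    c,im=cam(n); print(n,{k:(np.round(v,3).tolist()) if k!='x' else v for k,v in c.items() if not isinstance(v,str)}); save(n+"0",im)
E
```

```text
17.0
0.0 [ 195.62173761 -513.49877434  247.45852854] [[ 0.935  0.356 -0.   ]
 [ 0.356 -0.935  0.002]
 [ 0.    -0.002 -1.   ]]
top {'fx': 398.702, 'fy': 398.702, 'cx': 311.151, 'cy': 203.87, 'world_from_camera': [[0.083, 0.975, -0.204, 377.168], [-0.997, 0.082, -0.014, 178.669], [0.004, 0.204, 0.979, 1140.657], [0.0, 0.0, 0.0, 1.0]]}
side {'fx': 388.172, 'fy': 388.172, 'cx': 312.437, 'cy': 198.48, 'world_from_camera': [[-0.892, 0.174, -0.417, 171.916], [-0.452, -0.341, 0.825, 1076.533], [0.001, 0.924, 0.382, 471.257], [0.0, 0.0, 0.0, 1.0]]}
wrist {'fx': 339.542, 'fy': 339.542, 'cx': 317.673, 'cy': 198.423, 'world_from_camera': [[0.355, 0.893, 0.275, 266.43], [-0.935, 0.34, 0.103, -487.427], [-0.002, -0.293, 0.956, 372.335], [0.0, 0.0, 0.0, 1.0]]}
```

View pics/top0.png

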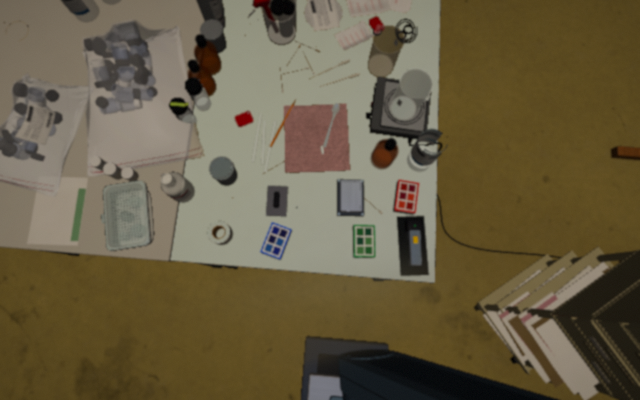

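View pics/side0.png

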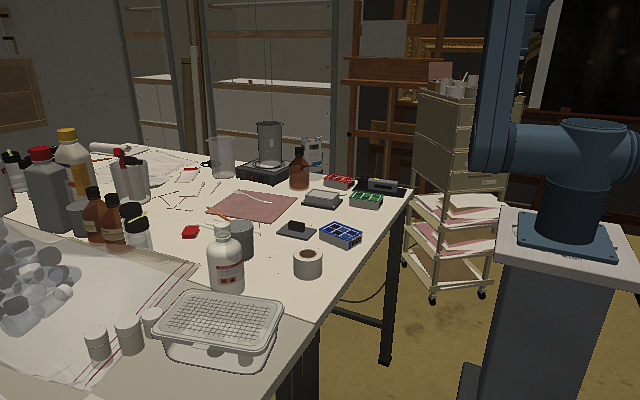

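Top view: red tray (406,197), green (364,241), blue (276,240), carrier (350,197), lid (277,200), scanner on its pad (414,245), bottle (385,153), tape (219,233). There is no yellow tray.

```bash
python3 - <<'E'
from h import *
c=imaging.get_calibration("top"); im=cv2.imread("pics/top0.png")
for n,u,v,z in (("red",406,197,33),("green",364,241,33),("blue",276,240,33),("carrier",350,197,33),("lid",277,200,22),("scan",414,245,20),("bottle",385,153,140),("tape",219,233,48)):
    print(n,onz(c,u,v,z).round())
crop=im[165:290,190:450]; cv2.imwrite("pics/topc.png",cv2.resize(crop,None,fx=3,fy=3,interpolation=cv2.INTER_CUBIC))
E
```

```text
red [650. -74.  33.]
green [515.  39.  33.]
blue [497. 283.  33.]
carrier [637.  85.  33.]
lid [613. 293.  22.]
scan [ 517. -104.   20.]
bottle [738.  10. 140.]
tape [502. 440.  48.]
```

View pics/topc.png

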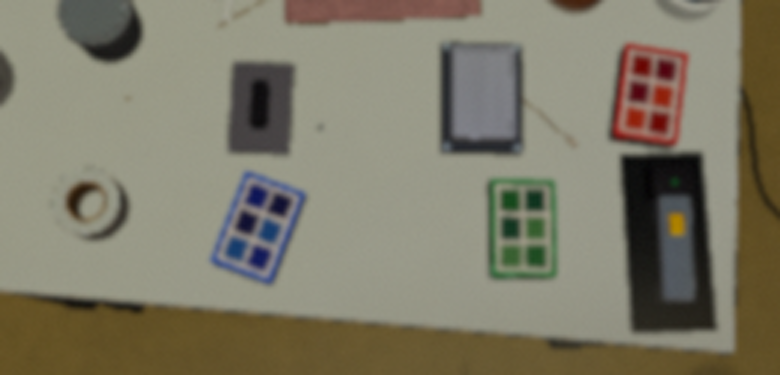

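View pics/wrist0.png

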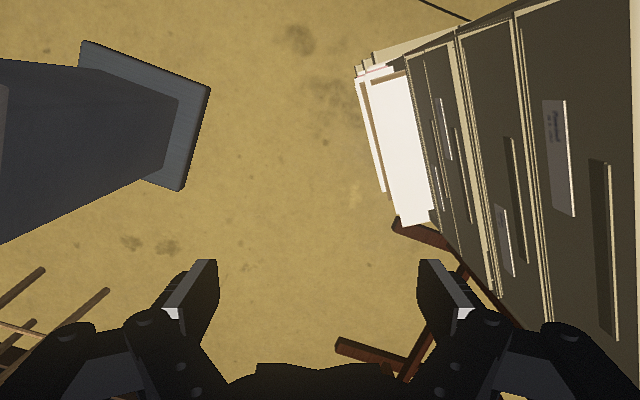

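The crop shows red, green and blue trays, the scanner with window end up (+x), and the carrier's light screw corners; the label sides are not visible. The wrist sees only floor. I'll move the wrist over the scene.

```bash
cat >> h.py <<'E'
def down(a): 
    a=np.radians(a); return R.from_matrix(np.array([[np.cos(a),np.sin(a),0],[np.sin(a),-np.cos(a),0],[0,0,-1]]))
def go(x,y,z,a=None):
    s,p,r=pose(); t=down(a) if a is not None else r
    d=r.inv().apply(np.array([x,y,z])-p)/250; w=(r.inv()*t).as_rotvec()/(np.pi/2)
    print("row:",*np.round(w,3),*np.round(d,4),"| rows n>=",round(max(np.linalg.norm(d)*250/41.7,np.linalg.norm(w)*90/7.16),1),"j6",round(s["joint_pos"][5],2),"t",round(s["t"],1))
E
python3 -c "
from h import *
go(480,150,300,0)"
```

```text
row: -0.001 -0.0 0.232 2.0074 -2.0764 -0.2059 | rows n>= 17.4 j6 -0.2 t 0.1
```

```bash
python3 -m crank '0 0 .1 .15 -.15 -.2 0; 0 0 .232 1 -1 -.2 0;0 0 .232 1 -1 -.2 0;0 0 .232 1 -1 -.2 0;0 0 .232 1 -1 -.2 0;0 0 .232 1 -1 -.2 0;0 0 .232 1 -1 -.2 0;0 0 .232 1 -1 -.2 0;0 0 .232 1 -1 -.2 0;0 0 .232 1 -1 -.2 0;0 0 .232 1 -1 -.2 0'; python3 -c "
from h import *
go(480,150,300,0)"
```

```text
t: 1.07
position: [340.8, -190.0, 298.5]
orientation: [0.0, 1.0, 0.002, 0.0]
force: [-0.4, -0.6, -0.5]
width: 1.001
grasp_force: 0.0
row: 0.0 -0.0 0.002 0.5618 -1.3578 -0.0066 | rows n>= 8.8 j6 0.77 t 1.1
```

```bash
python3 -m crank '0 0 0 .5 -1 0 0;0 0 0 .5 -1 0 0;0 0 0 .5 -1 0 0;0 0 0 .5 -1 0 0;0 0 0 .5 -1 0 0;0 0 0 .5 -1 0 0;0 0 0 .5 -1 0 0;0 0 0 .5 -1 0 0;0 0 0 .5 -1 0 0;0 0 0 .5 -1 0 0'; python3 -c "
from h import *
s,p,r=pose();c,im=cam('wrist');save('w1',im);np.savez('w1.npz',T=np.array(c['world_from_camera']))
print(p,c['world_from_camera'])"
```

```text
t: 1.9
position: [465.6, 57.2, 297.7]
orientation: [0.0, 1.0, -0.001, -0.001]
force: [0.0, -0.1, -0.5]
width: 1.002
grasp_force: 0.0
[465.59630023  57.16629948 297.70268852] [[-1.87114183e-03  9.55464478e-01  2.95100203e-01  5.41444375e+02]
 [-9.99998156e-01 -1.91564195e-03 -1.38293843e-04  5.66821841e+01]
 [ 4.33171474e-04 -2.95099917e-01  9.55466300e-01  4.22359641e+02]
 [ 0.00000000e+00  0.00000000e+00  0.00000000e+00  1.00000000e+00]]
```

View pics/w1.png

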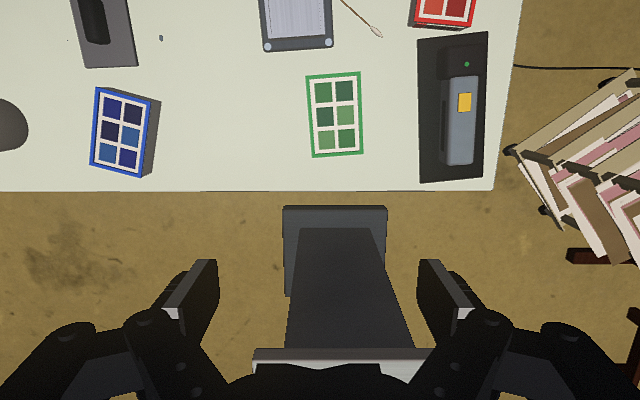

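Blue (122,132), green (335,115), scanner (462,105) visible, with window end up; red, carrier and lid are cut off at the top. Moving forward.

```bash
python3 -m crank '0 0 0 .56 -.3 0 0;0 0 0 .56 -.3 0 0;0 0 0 .56 -.3 0 0;0 0 0 .56 -.3 0 0;0 0 0 .56 -.3 0 0;0 0 0 .56 -.3 0 0'; python3 -c "
from h import *
s,p,r=pose();c,im=cam('wrist');save('w2',im);np.savez('w2.npz',T=np.array(c['world_from_camera']))
print(p,s['t'])
a=cv2.imread('pics/w1.png')[0:60,390:500]; b=im[:,:,::-1]
cv2.imwrite('pics/v2.png',np.vstack([b,cv2.resize(a,None,fx=3,fy=3)[:,:330].copy() if 0 else cv2.copyMakeBorder(cv2.resize(a,None,fx=3,fy=3),0,0,0,310,0)]))"
```

```text
t: 2.45
position: [606.4, 131.8, 296.7]
orientation: [0.0, 1.0, -0.001, -0.001]
force: [-0.6, -0.1, -1.0]
width: 1.0
grasp_force: 0.0
[606.39283793 131.78338879 296.72160498] 2.45
```

View pics/v2.png

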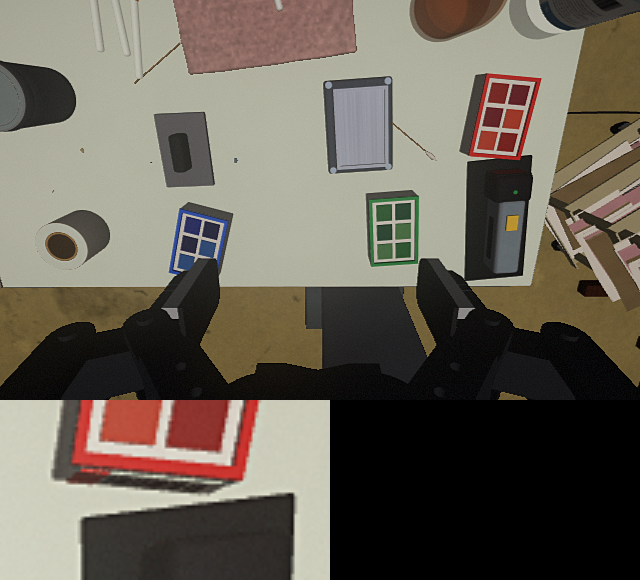

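Red's near (-x) face carries the barcode, red flag at left; green's and blue's far faces are plain grey, so all labels face the robot. Carrier (360,123), lid (184,150), scanner (510,225), tape (72,238), bottle (455,10).

```bash
cat >> h.py <<'E'
def mask(im,col):
    h,s,v=cv2.split(cv2.cvtColor(im,cv2.COLOR_BGR2HSV)); h=h.astype(int)
    m={'red':((h<8)|(h>172))&(s>130)&(v>60),'green':(h>45)&(h<85)&(s>70)&(v>30),'blue':(h>100)&(h<130)&(s>110)&(v>40),
       'yellow':(h>18)&(h<32)&(s>130)&(v>80)}[col]
    return m.astype(np.uint8)
def rect(im,col,roi):
    m=mask(im,col); k=np.zeros_like(m); x0,y0,x1,y1=roi; k[y0:y1,x0:x1]=m[y0:y1,x0:x1]
    k=cv2.morphologyEx(k,cv2.MORPH_OPEN,np.ones((2,2),np.uint8))
    return cv2.boxPoints(cv2.minAreaRect(cv2.findNonZero(k)))
def rep(c,b,z):
    P=np.array([onz(c,u,v,z) for u,v in b]); e=P[1]-P[0]; f=P[2]-P[1]
    l=e if np.linalg.norm(e)>np.linalg.norm(f) else f; a=np.degrees(np.arctan2(l[1],l[0])); a=(a+90)%180-90
    return P.mean(0).round(1),round(a,1),np.round([np.linalg.norm(e),np.linalg.norm(f)],1)
def tri(c1,a,c2,b):
    o,d=ray(c1,*a);q,e=ray(c2,*b); t=np.linalg.lstsq(np.c_[d,-e],q-o,rcond=None)[0]
    A,B=o+t[0]*d,q+t[1]*e; return ((A+B)/2).round(1),round(np.linalg.norm(A-B),1)
E
python3 - <<'E'
from h import *
I={n:cv2.imread(f"pics/{n}.png") for n in("w1","w2","top0")}
w=imaging.get_calibration("wrist"); C={n:dict(w,world_from_camera=np.load(n+".npz")["T"]) for n in("w1","w2")}; C["top0"]=imaging.get_calibration("top")
rois={'red':{'w2':(450,65,545,165),'top0':(385,175,425,220)},'green':{'w1':(290,60,375,165),'w2':(355,180,430,275),'top0':(348,215,382,263)},
 'blue':{'w1':(80,75,165,185),'top0':(255,215,298,265)}}
for k,v in rois.items():
    B={n:rect(I[n],k,r) for n,r in v.items()}
    for n,b in B.items(): print(k,n,b.mean(0).round(1),*rep(C[n],b,33))
    ns=list(B); print(' tri',tri(C[ns[0]],B[ns[0]].mean(0),C[ns[1]],B[ns[1]].mean(0)))
# gray things: print thresholds for carrier, lid, scanner
im=I["w2"]
for n,p in(("plat",(360,125)),("rim",(325,130)),("foot",(360,78)),("table",(280,150)),("lid",(170,130)),("lidgrip",(180,150)),("scan",(505,250)),("pad",(480,250)),("sfront",(505,190))): print(n,im[p[1],p[0]])
E
```

```text
red w2 [505.4 117.7] [653.9 -78.2  33. ] -5.0 [95.9 60.2]
red top0 [406.8 197.8] [648.7 -76.2  33. ] -4.6 [89.4 59.9]
 tri (array([653. , -80.8,  23.2]), np.float64(6.3))
green w1 [336.6 115.3] [516.7  35.3  33. ] 6.7 [59.3 89.6]
green w2 [394.5 232. ] [516.8  36.6  33. ] 4.9 [58.6 93.9]
green top0 [363.9 242. ] [512.3  38.8  33. ] 7.3 [56.3 87.8]
 tri (array([517.9,  35.8,  31.5]), np.float64(1.1))
blue w1 [119. 133.] [497.5 282.   33. ] -18.3 [97.8 61.1]
blue top0 [276.6 241.5] [493.3 280.8  33. ] -16.5 [67.  36.3]
 tri (array([496.2, 282.3,  29.3]), np.float64(5.9))
plat [158 150 150]
rim [136 151 150]
foot [79 86 87]
table [164 180 178]
lid [87 88 89]
lidgrip [44 45 46]
scan [109 106  99]
pad [28 32 32]
sfront [30 31 31]
```

```bash
python3 -c "
from h import *
go(634,84,150,0)"
```

```text
row: 0.0 0.001 -0.002 0.1161 0.1895 0.5896 | rows n>= 3.8 j6 1.61 t 2.5
```

```bash
python3 -m crank '0 0 0 .116 .19 .59 0;0 0 0 .116 .19 .59 0;0 0 0 .116 .19 .59 0;0 0 0 .116 .19 .59 0;0 0 0 .116 .19 .59 0;0 0 0 .116 .19 .59 0;0 0 0 .116 .19 .59 0'; python3 -c "
from h import *
s,p,r=pose();c,im=cam('wrist');save('w3',im);np.savez('w3.npz',T=np.array(c['world_from_camera']))
print(p,s['t'])"
```

```text
t: 3.08
position: [635.0, 85.4, 153.7]
orientation: [-0.0, 1.0, -0.001, 0.002]
force: [0.2, 0.2, 0.5]
width: 0.996
grasp_force: 0.0
[634.98873996  85.38779687 153.65848266] 3.0833
```

View pics/w3.png

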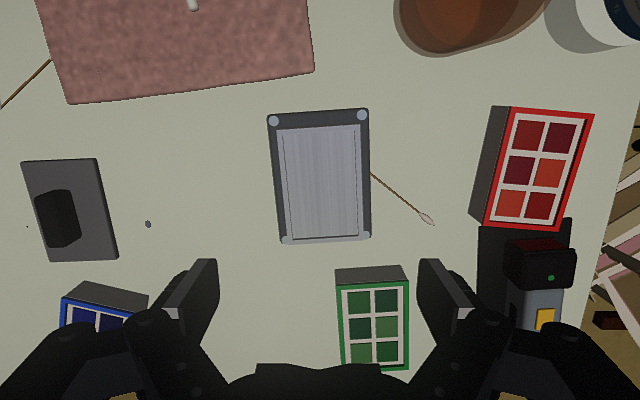

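Carrier block (318,183) inside its dark foot plate (320,175), red tray fully seen (537,168), lid (68,210), green (375,318).

```bash
python3 - <<'E'
from h import *
w=imaging.get_calibration("wrist"); C={n:dict(w,world_from_camera=np.load(n+".npz")["T"]) for n in("w2","w3")}
I={n:cv2.imread(f"pics/{n}.png") for n in("w2","w3")}
def grey(n,roi,f,k):
    im=I[n].astype(int); m=f(im[...,0],im[...,1],im[...,2]).astype(np.uint8); z=np.zeros_like(m); a,b,c,d=roi; z[b:d,a:c]=m[b:d,a:c]
    z=cv2.morphologyEx(z,cv2.MORPH_CLOSE,np.ones((3,3),np.uint8)); z=cv2.morphologyEx(z,cv2.MORPH_OPEN,np.ones((k,k),np.uint8)); cs=cv2.findContours(z,0,2)[0]
    return cv2.boxPoints(cv2.minAreaRect(max(cs,key=cv2.contourArea)))
blk=lambda b,g,r:(b-r>2)&(b>115); plate=lambda b,g,r:(b<112)|(b-r>2)
B={}
for n,roi in(("w3",(255,95,385,255)),("w2",(318,70,400,180))):
    B[n]=grey(n,roi,blk,15); print(n,"block",B[n].mean(0).round(1),*rep(C[n],B[n],33))
    b=grey(n,roi,plate,5); print(n,"foot",b.mean(0).round(1),*rep(C[n],b,10))
print(tri(C["w3"],B["w3"].mean(0),C["w2"],B["w2"].mean(0)))
b=rect(I["w3"],"red",(470,95,600,232)); print("red",*rep(C["w3"],b,33), "tri w2",tri(C["w3"],b.mean(0),C["w2"],rect(I["w2"],"red",(450,65,545,165)).mean(0)))
b=grey("w2",(145,100,225,195),lambda b,g,r:b<115,3); print("lid w2",*rep(C["w2"],b,12)); 
b=grey("w2",(145,100,225,195),lambda b,g,r:b<62,3); print("lidgrip w2",*rep(C["w2"],b,24),b.mean(0)); 
go(517,36,150,6)
E
```

```text
w3 block [320.  177.9] [649.7  83.3  33. ] 3.7 [58.4 79.6]
w3 foot [320.5 175.7] [644.7  82.7  10. ] 5.4 [ 78. 110.]
w2 block [361.1 127.1] [644.2  82.3  33. ] 4.7 [58.2 90.5]
w2 foot [359.4 124.5] [644.4  81.5  10. ] 7.2 [ 78.5 109.9]
(array([645.3,  81.5,  12.7]), np.float64(4.2))
red [654.  -78.4  33. ] -5.0 [97.  60.4] tri w2 (array([655.6, -81.2,  28.1]), np.float64(0.8))
lid w2 [616.5 292.8  12. ] 2.2 [60.5 93.7]
lidgrip w2 [616.  293.5  24. ] 2.2 [22.8 45.8] [179.7023  152.31505]
row: 0.0 -0.003 -0.067 -0.4741 0.1997 0.0151 | rows n>= 3.1 j6 1.53 t 3.1
```

```bash
python3 -m crank '0 0 -.067 -.474 .2 .02 0;0 0 -.067 -.474 .2 .02 0;0 0 -.067 -.474 .2 .02 0;0 0 -.067 -.474 .2 .02 0;0 0 -.067 -.474 .2 .02 0;0 0 -.067 -.474 .2 .02 0' ; python3 - <<'E'
from h import *
s,p,r=pose();c,im=cam('wrist');save('w4',im);np.savez('w4.npz',T=np.array(c['world_from_camera'])); im=im[:,:,::-1].copy()
b=rect(im,"green",(200,60,440,300)); print(b.round(),*rep(c,b,33)); print(p)
# long edges of carrier in w3
w=dict(c,world_from_camera=np.load("w3.npz")["T"]); g=cv2.imread("pics/w3.png").astype(int)
for name,z,f,rows,lo,hi in(("footL",10,'l',range(130,225,5),255,300),("footR",10,'r',range(130,225,5),350,385)):
    P=[]
    for v in rows:
        l=g[v,lo:hi].sum(1); d=np.diff(l); u=lo+(np.argmin(d) if f=='l' else np.argmax(d))+1.0; P.append(onz(w,u-.5+.0,v,z)[:2])
    P=np.array(P); k=np.polyfit(P[:,0],P[:,1],1); res=P[:,1]-np.polyval(k,P[:,0]); print(name,"yaw",np.degrees(np.arctan(k[0])).round(2),"y at x=644.5",np.polyval(k,644.5).round(1),res.std().round(2))
go(*b.mean(0)[:0],*rep(c,b,33)[0][:2],24,rep(c,b,33)[1])
E
```

```text
t: 3.63
position: [518.0, 36.1, 148.8]
orientation: [0.0, 0.999, 0.052, 0.003]
force: [0.4, -0.4, 0.3]
width: 0.997
grasp_force: 0.0
[[273. 256.]
 [276. 140.]
 [360. 143.]
 [357. 259.]] [517.3  36.5  33. ] 2.2 [89.9 59.4]
[518.03614753  36.11152607 148.77179933]
footL yaw 3.61 y at x=644.5 121.8 0.23
footR yaw 3.79 y at x=644.5 41.9 2.06
row: 0.001 -0.004 0.042 -0.0082 -0.0024 0.4977 | rows n>= 3.0 j6 1.32 t 3.7
```

View pics/w4.png

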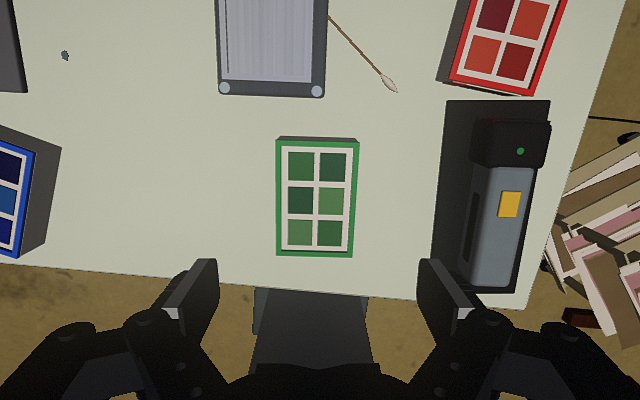

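The green tray is centred at (316,199); scanner handle (500,230), red (510,45). I'll redo the angles in the world plane, free of perspective.

```bash
cat >> h.py <<'E'
def wrect(c,m,roi,z,k=2,pct=None):
    "min-area rectangle of a mask after casting it on plane z (0.1 mm); mask=bool image"
    x0,y0,x1,y1=roi; q=np.zeros(m.shape,np.uint8); q[y0:y1,x0:x1]=m[y0:y1,x0:x1]; q=cv2.morphologyEx(q,cv2.MORPH_OPEN,np.ones((k,k),np.uint8))
    cn=max(cv2.findContours(q,0,1)[0],key=cv2.contourArea)[:,0]
    P=np.array([onz(c,u,v,z)[:2] for u,v in cn],np.float32); ctr,_,_=r=cv2.minAreaRect(P); b=cv2.boxPoints(r); e,f=b[1]-b[0],b[2]-b[1]
    l,s=(e,f) if np.hypot(*e)>np.hypot(*f) else (f,e); a=(np.degrees(np.arctan2(l[1],l[0]))+90)%180-90
    return np.round(ctr,1),round(a,1),np.round([np.hypot(*l),np.hypot(*s)],1)
E
python3 - <<'E'
from h import *
w=imaging.get_calibration("wrist"); C={n:dict(w,world_from_camera=np.load(n+".npz")["T"]) for n in("w1","w2","w3","w4")}
I={n:cv2.imread(f"pics/{n}.png") for n in C}
print("green",wrect(C["w4"],mask(I["w4"],"green"),(200,60,440,300),33))
print("red w3",wrect(C["w3"],mask(I["w3"],"red"),(470,95,600,232),33))
print("blue w1",wrect(C["w1"],mask(I["w1"],"blue"),(80,75,165,185),33))
for n,roi in(("w3",(255,95,385,255)),("w2",(318,70,400,180))):
    b,g,r=[I[n][...,i].astype(int) for i in range(3)]; print("foot",n,wrect(C[n],(b<112)|(b-r>2),roi,10,5)); print("block",n,wrect(C[n],(b-r>2)&(b>115),roi,33,13))
n="w2";print("lid",wrect(C[n],I[n][...,0]<115,(145,100,225,195),12,3))
E
```

```text
green (array([517.4,  36.5]), np.float32(4.3), array([90. , 59.8], dtype=float32))
red w3 (array([654.8, -76.8]), np.float32(-5.0), array([89.9, 60.4], dtype=float32))
blue w1 (array([497.2, 280.9]), np.float32(-15.7), array([90.1, 60.5], dtype=float32))
foot w3 (array([645.4,  82.1]), np.float32(3.7), array([108. ,  79.2], dtype=float32))
block w3 (array([662.4,  83.2]), np.float32(3.7), array([52.8, 50.8], dtype=float32))
foot w2 (array([644.3,  82.6]), np.float32(3.7), array([109.4,  79.6], dtype=float32))
block w2 (array([646.2,  85.1]), np.float32(3.1), array([84.9, 54.4], dtype=float32))
lid (array([616.8, 291.9]), np.float32(2.2), array([89.5, 60.6], dtype=float32))
```

```bash
python3 -c "
from h import *
go(517.4,36.5,24,4.3)"
```

```text
row: 0.001 -0.004 0.019 -0.0078 -0.0024 0.4977 | rows n>= 3.0 j6 1.32 t 3.7
```

```bash
python3 -m crank '0 -.004 .019 -.008 -.002 .3 0;0 -.004 .019 -.008 -.002 .4 0;0 -.004 .019 -.008 -.002 .498 0;0 -.004 .019 -.008 -.002 .498 0;0 -.004 .019 -.008 -.002 .498 0;0 -.004 .019 -.008 -.002 .498 0;0 -.004 .019 -.008 -.002 .498 1;0 -.004 .019 -.008 -.002 .498 1;0 -.004 .019 -.008 -.002 .498 1;0 -.004 .019 -.008 -.002 .498 1;0 -.004 .019 -.008 -.002 .498 1;0 -.004 .019 -.008 -.002 .498 1' 50; python3 -c "
from h import *
go(644.8,82.3,120,3.7)"
```

```text
t: 4.68
position: [516.3, 36.2, 24.4]
orientation: [0.001, 0.999, 0.037, -0.0]
force: [-0.8, 1.6, 6.4]
width: 0.69
grasp_force: 54.1
row: 0.001 0.0 0.006 0.5262 -0.1451 -0.3827 | rows n>= 4.0 j6 1.35 t 4.7
```

```bash
python3 -m crank '0 0 0 0 0 -.15 1;0 0 0 0 0 -.25 1;0 0 0 .1 -.03 -.3 1;0 0 0 .25 -.07 -.3 1;0 0 0 .4 -.11 -.3 1;0 0 .006 .52 -.145 -.3 1;0 0 .006 .522 -.145 -.3 1;0 0 .006 .522 -.145 -.3 1;0 0 .006 .522 -.145 -.3 1'; python3 -c "
from h import *
s,p,r=pose(); print(p,s['width'],s['force'],r.as_matrix()[:,0])
go(643.7,82.2,58,3.7)
c,im=cam('side'); save('s1',im[120:260,260:420].repeat(4,0).repeat(4,1))"
```

```text
t: 5.43
position: [641.2, 82.2, 96.1]
orientation: [0.0, 0.999, 0.033, -0.003]
force: [0.0, -0.6, -2.4]
width: 0.688
grasp_force: 55.6
[641.1644077   82.21907813  96.07281371] 0.6878409598286382 [ 0.00986041 -0.62924492 -2.39141786] [ 0.99781291  0.06576511 -0.00665945]
row: 0.0 0.004 0.001 0.0111 0.0007 0.1522 | rows n>= 0.9 j6 1.46 t 5.4
```

View pics/s1.png

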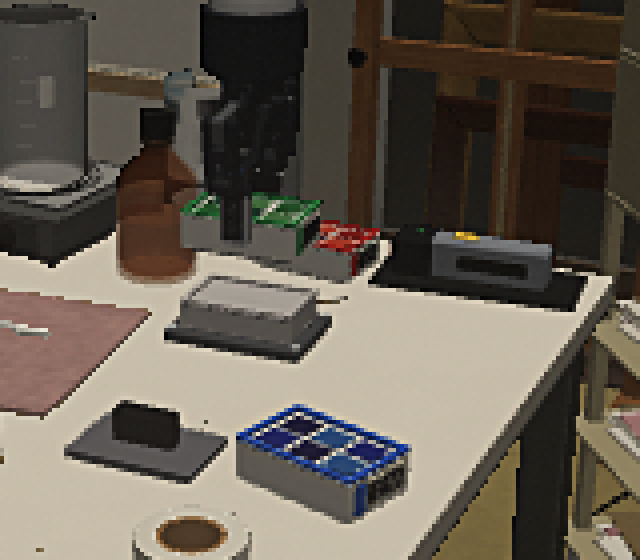

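Green is held level over the carrier (crop 250,225); the barcodes are at the near ends.

```bash
python3 -m crank '0 .004 .001 .011 0 .07 1;0 .004 .001 .011 0 .11 1;0 .004 .001 .011 0 .13 1;0 .004 .001 .011 0 .145 1;0 .004 .001 .011 0 .155 1;0 .004 .001 .011 0 .163 1;0 .004 .001 .011 0 .167 1;0 .004 .001 .011 0 .167 1'; python3 -c "
from h import *
s,p,r=pose(); print(p,s['width'],s['force'])
go(643.7,82.2,58,3.7)"
```

```text
t: 6.15
position: [644.5, 82.3, 54.5]
orientation: [0.0, 0.999, 0.032, 0.0]
force: [-2.3, -0.7, 2.1]
width: 0.696
grasp_force: 55.9
[644.46162099  82.27808574  54.46446202] 0.6964778736586695 [-2.32997767 -0.72784921  2.05610816]
row: 0.0 -0.0 -0.0 -0.0031 0.0001 -0.0141 | rows n>= 0.1 j6 1.46 t 6.2
```

```bash
python3 -m crank '0 0 0 0 0 0 0;0 0 0 0 0 0 0;0 0 0 0 0 0 0;0 0 0 0 0 0 0;0 0 0 0 0 -.15 0;0 0 0 0 0 -.3 0;0 0 0 0 0 -.45 0;0 0 0 0 0 -.5 0;0 0 0 0 0 -.5 0;0 0 0 0 0 -.5 0'; python3 - <<'E'
from h import *
s,p,r=pose(); c,im=cam('wrist');save('w5',im); im=im[:,:,::-1].copy(); print(p,s['width'])
print("green",wrect(c,mask(im,"green"),(200,60,440,300),63))
print("red",wrect(c,mask(im,"red"),(440,60,640,330),33))
b,g,r_=[im[...,i].astype(int) for i in range(3)]; print("foot",wrect(c,(b<112)|(b-r_>2),(240,60,400,260),10,5))
go(654.8,-76.8,150,-5)
E
```

```text
t: 6.98
position: [644.8, 82.4, 179.7]
orientation: [0.0, 0.999, 0.032, 0.001]
force: [-0.5, -0.5, -1.6]
width: 1.001
grasp_force: 0.0
[644.83834611  82.41981748 179.74000688] 1.0005123388170822
green (array([645.5,  81.4]), np.float32(3.6), array([88.7, 60. ], dtype=float32))
red (array([654.7, -76.9]), np.float32(-5.0), array([90. , 60.4], dtype=float32))
foot (array([637.6,  81.6]), np.float32(3.7), array([123.1,  79.5], dtype=float32))
row: 0.0 0.001 0.096 0.003 0.6385 0.1123 | rows n>= 3.9 j6 1.46 t 7.0
```

View pics/w5.png

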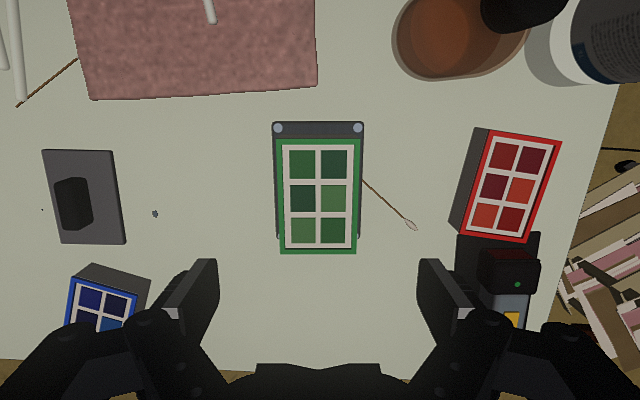

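Green sits squarely on the carrier (318,196), its rim matching 60 mm at z = 63. On to red (508,185).

```bash
python3 -m crank '0 0 .05 0 .16 0 0;0 0 .096 0 .32 0 0;0 0 .096 0 .48 0 0;0 0 .096 .003 .639 .05 0;0 0 .096 .003 .639 .2 0;0 0 .096 .003 .639 .35 0;0 0 .096 .003 .639 .5 0;0 0 .096 .003 .639 .58 0;0 0 .096 .003 .639 .622 0;0 0 .096 .003 .639 .622 0;0 0 .096 .003 .639 .622 0'; python3 -c "
from h import *
s,p,r=pose(); print(p,s['force'])
go(654.7,-76.9,24,-5)"
```

```text
t: 7.95
position: [655.0, -76.8, 22.5]
orientation: [-0.0, 0.999, -0.043, -0.001]
force: [0.2, -0.0, 0.9]
width: 1.006
grasp_force: 0.0
[654.95092124 -76.82624136  22.45477807] [ 0.19817412 -0.04663187  0.87577751]
row: -0.0 0.001 0.0 -0.001 0.0004 -0.0062 | rows n>= 0.0 j6 1.37 t 8.0
```

```bash
python3 -m crank '0 0 0 0 0 -.006 1;0 0 0 0 0 -.006 1;0 0 0 0 0 -.006 1;0 0 0 0 0 -.006 1;0 0 0 0 0 -.006 1;0 0 0 0 0 -.006 1;0 0 0 0 0 -.006 1' 50; python3 -c "
from h import *
s,p,r=pose(); print(p,s['force'],s['t'])
go(645.5,81.6,130,3.7)"
```

```text
t: 8.53
position: [657.0, -77.3, 27.4]
orientation: [0.001, 0.999, -0.043, 0.002]
force: [0.2, 0.4, 6.6]
width: 0.688
grasp_force: 56.1
[657.02119387 -77.32250185  27.44762391] [0.19828626 0.37876223 6.63485328] 8.5333
row: 0.001 -0.003 -0.096 -0.099 -0.6289 -0.4113 | rows n>= 4.5 j6 1.37 t 8.5
```

```bash
python3 -m crank '0 0 0 0 0 -.15 1;0 0 0 0 0 -.3 1;0 0 0 0 -.04 -.45 1;0 0 -.05 -.03 -.2 -.45 1;0 0 -.096 -.06 -.35 -.45 1;0 0 -.096 -.099 -.5 -.45 1;0 0 -.096 -.099 -.629 -.45 1;0 0 -.096 -.099 -.629 -.45 1;0 0 -.096 -.099 -.629 -.45 1'; python3 - <<'E'
from h import *
s,p,r=pose(); c,im=cam('wrist'); save('w6',im); im=im[:,:,::-1].copy(); print(p,s['width'],s['force'])
for dz in (6,9,12): print(dz,wrect(c,mask(im,"red"),(180,150,460,400),p[2]+dz))
E
```

```text
t: 9.28
position: [644.1, 84.0, 137.9]
orientation: [0.0, 0.999, 0.034, 0.0]
force: [-0.3, -0.2, -1.2]
width: 0.693
grasp_force: 55.2
[644.09589111  83.99281709 137.88611513] 0.6931684573812813 [-0.33336441 -0.24452242 -1.19557022]
6 (array([645.7,  83.3]), np.float32(3.8), array([84.6, 59.5], dtype=float32))
9 (array([647.5,  83.5]), np.float32(3.8), array([82.5, 58. ], dtype=float32))
12 (array([649.4,  83.6]), np.float32(3.8), array([80.3, 56.5], dtype=float32))
```

View pics/w6.png

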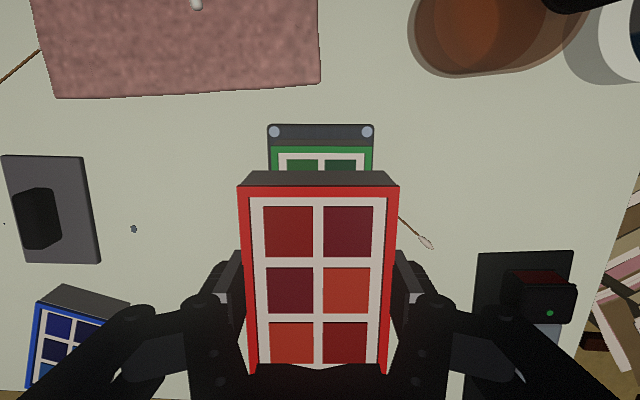

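The red tray is held level (318,280) over green (320,160). Lower it.

```bash
python3 -c "
from h import *
go(646.8,82.4,92,3.7)"
```

```text
row: 0.001 -0.0 0.001 0.0099 0.0005 0.183 | rows n>= 1.1 j6 1.46 t 9.3
```

```bash
python3 -m crank '0 0 0 .01 0 .1 1;0 0 0 .01 0 .15 1;0 0 0 .01 0 .175 1;0 0 0 .01 0 .183 1;0 0 0 .01 0 .188 1;0 0 0 .01 0 .193 1;0 0 0 .01 0 .197 1;0 0 0 .01 0 .2 1;0 0 0 .01 0 .203 1;0 0 0 .01 0 .203 1;0 0 0 .01 0 .203 1'; python3 -c "
from h import *
s,p,r=pose(); print(p,s['width'],s['force'])"
```

```text
t: 10.25
position: [647.2, 81.9, 87.5]
orientation: [0.0, 0.999, 0.032, 0.001]
force: [-2.5, -1.3, 3.6]
width: 0.688
grasp_force: 55.8
[647.1787388   81.8849084   87.45539013] 0.6880994579307876 [-2.48254971 -1.25370409  3.61564417]
```

```bash
python3 -m crank '0 0 0 0 0 0 0;0 0 0 0 0 0 0;0 0 0 0 0 0 0;0 0 0 0 0 0 0;0 0 0 0 0 -.15 0;0 0 0 0 0 -.3 0;0 0 0 0 0 -.45 0;0 0 0 0 0 -.5 0;0 0 0 0 0 -.5 0;0 0 0 0 0 -.5 0'; python3 - <<'E'
from h import *
s,p,r=pose(); c,im=cam('wrist');save('w7',im); im=im[:,:,::-1].copy(); print(p,s['width'])
m=mask(im,"red")
for z in (93,97): print("red",z,wrect(c,m,(200,60,440,300),z))
cs,i2=cam('side'); save('s2',np.vstack([i2[140:240,260:420].repeat(4,0).repeat(4,1),im[60:260:,160:480,::-1].repeat(2,0).repeat(2,1)][:1]))
print("blue",wrect(c,mask(im,"blue"),(0,200,210,400),33))
E
```

```text
t: 11.08
position: [647.2, 82.0, 212.3]
orientation: [0.0, 0.999, 0.032, 0.001]
force: [1.0, -0.3, -0.4]
width: 0.99
grasp_force: 0.0
[647.18038476  82.01198752 212.28424679] 0.9902902332245817
red 93 (array([645. ,  80.7]), np.float32(3.6), array([89.2, 59.7], dtype=float32))
red 97 (array([646.3,  80.8]), np.float32(3.6), array([87.8, 58.7], dtype=float32))
blue (array([506.5, 278.4]), np.float32(-15.6), array([74.5, 60.5], dtype=float32))
```

View pics/s2.png

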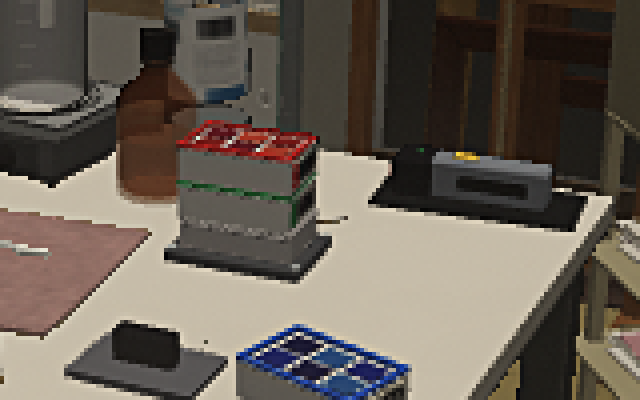

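Red is nested squarely on green (crop 245,175). Now blue.

```bash
python3 -c "
from h import *
go(497.2,280.9,150,-15.7)"
```

```text
row: 0.0 0.002 0.215 -0.5419 -0.8316 0.2405 | rows n>= 6.1 j6 1.46 t 11.2
```

```bash
python3 -m crank '0 0 .07 -.09 -.14 0 0;0 0 .14 -.18 -.28 .0 0;0 0 .215 -.27 -.42 .05 0;0 0 .215 -.36 -.55 .12 0;0 0 .215 -.45 -.7 .2 0;0 0 .215 -.542 -.832 .24 0;0 0 .215 -.542 -.832 .24 0;0 0 .215 -.542 -.832 .24 0;0 0 .215 -.542 -.832 .24 0'; python3 - <<'E'
from h import *
s,p,r=pose(); c,im=cam('wrist');save('w8',im); im=im[:,:,::-1].copy(); print(p,s['width'])
x=wrect(c,mask(im,"blue"),(200,60,440,300),33);print(x)
b=im[...,0]; print("lid",wrect(c,b<115,(250,0,560,130),12,3))
go(*x[0],24,x[1])
E
```

```text
t: 11.93
position: [497.6, 281.0, 150.2]
orientation: [0.001, 0.991, -0.136, -0.001]
force: [2.0, 0.6, 0.7]
width: 1.0
grasp_force: 0.0
[497.59571243 280.96760232 150.1559791 ] 0.9995538724794898
(array([497.5, 282.2]), np.float32(-15.7), array([89.8, 59.5], dtype=float32))
lid (array([599.6, 278.4]), np.float32(-19.0), array([76.8, 46.4], dtype=float32))
row: 0.001 0.0 0.0 -0.0066 -0.0062 0.5074 | rows n>= 3.0 j6 2.16 t 12.0
```

```bash
python3 -m crank '0 0 0 -.003 -.005 .15 0;0 0 0 -.003 -.005 .3 0;0 0 0 -.003 -.005 .4 0;0 0 0 -.003 -.005 .47 0;0 0 0 -.003 -.005 .507 0;0 0 0 -.003 -.005 .507 0;0 0 0 -.003 -.005 .507 1;0 0 0 -.003 -.005 .507 1;0 0 0 -.003 -.005 .507 1;0 0 0 -.003 -.005 .507 1;0 0 0 -.003 -.005 .507 1;0 0 0 -.003 -.005 .507 1'; python3 -c "
from h import *
s,p,r=pose(); print(p,s['force'],s['t'])
go(645.5,82,150,3.7)"
```

```text
t: 12.98
position: [499.6, 282.6, 26.6]
orientation: [-0.001, 0.991, -0.137, 0.002]
force: [0.0, -2.2, 6.8]
width: 0.689
grasp_force: 56.1
[499.55311544 282.6190952   26.5847118 ] [ 0.02945657 -2.2166832   6.76220157] 12.9833
row: -0.001 -0.002 -0.216 0.7809 0.6137 -0.492 | rows n>= 6.6 j6 2.17 t 13.0
```

```bash
python3 -m crank '0 0 0 0 0 -.15 1;0 0 0 0 0 -.3 1;0 0 0 0 0 -.45 1;0 0 -.03 .12 .09 -.5 1;0 0 -.07 .24 .18 -.5 1;0 0 -.11 .36 .27 -.5 1;0 0 -.15 .48 .37 -.5 1;0 0 -.19 .6 .47 -.5 1;0 0 -.216 .7 .55 -.5 1;0 0 -.216 .78 .614 -.5 1;0 0 -.216 .78 .614 -.5 1;0 0 -.216 .78 .614 -.5 1'; python3 - <<'E'
from h import *
s,p,r=pose(); c,im=cam('wrist'); im=im[:,:,::-1].copy(); print(p,s['width'],s['force'])
for dz in (5,7): 
  x=wrect(c,mask(im,"blue"),(180,150,460,400),p[2]+dz); print(dz,x,"centre x",x[0][0]+x[2][0]/2-45)
go(647,82.2,122,3.7)
E
```

```text
t: 13.98
position: [644.5, 80.3, 149.5]
orientation: [-0.0, 1.0, 0.031, -0.0]
force: [-0.2, 0.7, -1.0]
width: 0.69
grasp_force: 55.4
[644.54626564  80.27847929 149.48070536] 0.6896050242930908 [-0.15325112  0.70155724 -1.02426927]
5 (array([645.1,  79.5]), np.float32(3.6), array([84.6, 60.2], dtype=float32)) centre x 642.3999992370606
7 (array([646.4,  79.6]), np.float32(3.6), array([83.2, 59.2], dtype=float32)) centre x 642.9999984741211
row: -0.0 0.001 -0.0 0.0132 -0.0018 0.1098 | rows n>= 0.7 j6 1.46 t 14.0
```

```bash
python3 -m crank '0 0 0 .013 -.001 .05 1;0 0 0 .013 -.001 .08 1;0 0 0 .013 -.001 .1 1;0 0 0 .013 -.001 .11 1;0 0 0 .013 -.001 .115 1;0 0 0 .013 -.001 .12 1;0 0 0 .013 -.001 .125 1;0 0 0 .013 -.001 .13 1;0 0 0 .013 -.001 .133 1;0 0 0 .013 -.001 .133 1;0 0 0 .013 -.001 .133 1'; python3 -c "
from h import *
s,p,r=pose(); print(p,s['width'],s['force'])"
```

```text
t: 14.95
position: [647.5, 82.2, 116.7]
orientation: [0.0, 0.999, 0.033, 0.0]
force: [0.6, 0.1, -1.3]
width: 0.688
grasp_force: 55.4
[647.51826642  82.18252492 116.71612038] 0.6884430253151507 [ 0.62370665  0.06239408 -1.31826017]
```

```bash
python3 -m crank '0 0 0 0 0 .003 1;0 0 0 0 0 .006 1;0 0 0 0 0 .006 1;0 0 0 0 0 .006 1'; python3 -c "
from h import *
s,p,r=pose(); print(p,s['width'],s['force'])"
```

```text
t: 15.28
position: [647.6, 82.2, 116.6]
orientation: [0.0, 0.999, 0.033, 0.001]
force: [-3.3, -0.7, 7.0]
width: 0.695
grasp_force: 56.3
[647.57421465  82.23024199 116.62595372] 0.6945932575412606 [-3.34544301 -0.68122898  7.01645671]
```

Contact at seat height; release, rise and check.

```bash
python3 -m crank '0 0 0 0 0 0 0;0 0 0 0 0 0 0;0 0 0 0 0 0 0;0 0 0 0 0 0 0;0 0 0 0 0 -.15 0;0 0 0 0 0 -.3 0;0 0 0 0 0 -.45 0;0 0 0 0 0 -.5 0;0 0 0 0 0 -.5 0;0 0 0 0 0 -.5 0'; python3 - <<'E'
from h import *
s,p,r=pose(); c,im=cam('wrist');save('w9',im); im=im[:,:,::-1].copy(); print(p,s['width'])
print("blue",wrect(c,mask(im,"blue"),(200,60,440,300),123))
x=wrect(c,im[...,0]<115,(0,90,220,330),12,3); print("lid",x)
go(616.8,291.9,150,2.2)
E
```

```text
t: 16.12
position: [647.7, 82.2, 240.7]
orientation: [0.0, 0.999, 0.033, 0.001]
force: [-1.4, 1.0, -0.2]
width: 0.996
grasp_force: 0.0
[647.7335712   82.240275   240.70338926] 0.9955739979107491
blue (array([645.3,  80.9]), np.float32(3.8), array([88.9, 59.4], dtype=float32))
lid (array([617.6, 290.8]), np.float32(2.3), array([89.8, 61.9], dtype=float32))
row: 0.0 0.001 0.017 -0.065 -0.8445 0.3562 | rows n>= 5.5 j6 1.46 t 16.2
```

```bash
python3 -m crank '0 0 .017 -.01 -.16 0 0;0 0 .017 -.02 -.32 .0 0;0 0 .017 -.04 -.48 .1 0;0 0 .017 -.05 -.64 .2 0;0 0 .017 -.065 -.78 .3 0;0 0 .017 -.065 -.844 .356 0;0 0 .017 -.065 -.844 .356 0;0 0 .017 -.065 -.844 .356 0;0 0 .017 -.065 -.844 .356 0'; python3 - <<'E'
from h import *
s,p,r=pose(); c,im=cam('wrist');save('w10',im);im=im[:,:,::-1].copy(); print(p,s['width'])
x=wrect(c,im[...,0]<115,(200,60,440,290),12,3); print("lid",x)
print("grip",wrect(c,im[...,0]<62,(200,60,440,290),34,3),im[195:205,310:325,0].mean())
E
```

```text
t: 16.92
position: [616.9, 291.2, 149.4]
orientation: [0.001, 1.0, 0.02, -0.001]
force: [-0.1, -0.6, 0.1]
width: 1.002
grasp_force: 0.0
[616.89227728 291.21116262 149.41744943] 1.0017761526681517
lid (array([617.3, 294.2]), np.float32(2.3), array([88.4, 59.6], dtype=float32))
grip (array([618.8, 294.6]), np.float32(2.5), array([46.4, 15.6], dtype=float32)) 32.56
```

View pics/w10.png

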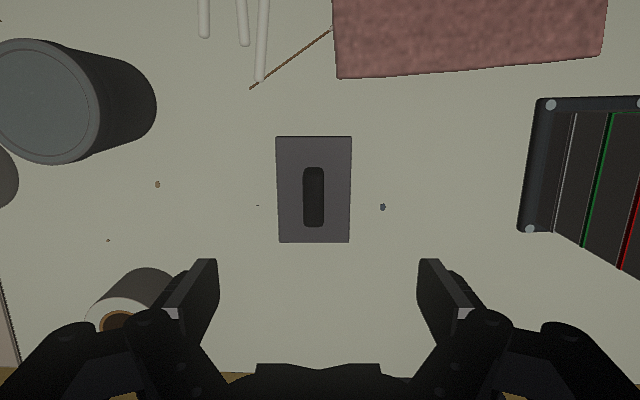

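Lid plate (314,190), grip (314,197), the tape (130,300) clear. Descend and grip.

```bash
python3 -c "
from h import *
go(617.8,293.5,31,2.3)"
```

```text
row: 0.001 0.0 -0.001 0.0011 -0.0113 0.4784 | rows n>= 2.9 j6 1.81 t 17.0
```

```bash
python3 -m crank '0 0 0 .001 -.008 .15 0;0 0 0 .001 -.008 .3 0;0 0 0 .001 -.008 .4 0;0 0 0 .001 -.008 .45 0;0 0 0 .001 -.008 .478 0;0 0 0 .001 -.008 .478 .5;0 0 0 .001 -.008 .478 1;0 0 0 .001 -.008 .478 1;0 0 0 .001 -.008 .478 1;0 0 0 .001 -.008 .478 1;0 0 0 .001 -.008 .478 1;0 0 0 .001 -.008 .478 1' 40; python3 -c "
from h import *
s,p,r=pose(); print(p,s['force'],s['t'],s['grasp_force'])
go(645.5,82.2,190,3.7)"
```

```text
t: 17.97
position: [618.3, 294.1, 32.9]
orientation: [-0.0, 1.0, 0.019, 0.001]
force: [-0.1, -0.1, 5.5]
width: 0.175
grasp_force: 40.4
[618.34015672 294.0661192   32.86015277] [-0.08488172 -0.12583385  5.51705724] 17.9667 40.35681903362274
row: -0.0 -0.001 -0.016 0.0771 0.8508 -0.6287 | rows n>= 6.4 j6 1.81 t 18.0
```

```bash
python3 -m crank '0 0 0 0 0 -.15 1;0 0 0 0 0 -.3 1;0 0 0 0 .0 -.45 1;0 0 0 .01 .1 -.55 1;0 0 0 .02 .2 -.629 1;0 0 -.01 .03 .35 -.629 1;0 0 -.016 .05 .5 -.629 1;0 0 -.016 .06 .65 -.629 1;0 0 -.016 .077 .78 -.629 1;0 0 -.016 .077 .85 -.629 1;0 0 -.016 .077 .85 -.629 1;0 0 -.016 .077 .85 -.629 1'; python3 - <<'E'
from h import *
c,im=cam('wrist');save('w11',im); s,p,r=pose(); print(p,s['width'],s['force'])
im=im[:,:,::-1].copy(); x=wrect(c,im[...,0]<105,(200,100,440,262),p[2]-20,3); print(x)
go(645.6,82.2,157,3.7)
E
```

```text
t: 18.97
position: [644.9, 81.1, 188.5]
orientation: [-0.0, 1.0, 0.031, -0.0]
force: [-0.2, 0.9, -1.1]
width: 0.178
grasp_force: 39.6
[644.77017364  82.29640537 188.52277898] 0.17598154237276994 [-0.24546105 -0.00506095 -0.76582194]
(array([668.3,  82.1]), np.float32(-86.5), array([57.8, 46.5], dtype=float32))
row: -0.0 0.0 -0.001 0.0034 0.0007 0.1261 | rows n>= 0.8 j6 1.46 t 19.0
```

View pics/w11.png

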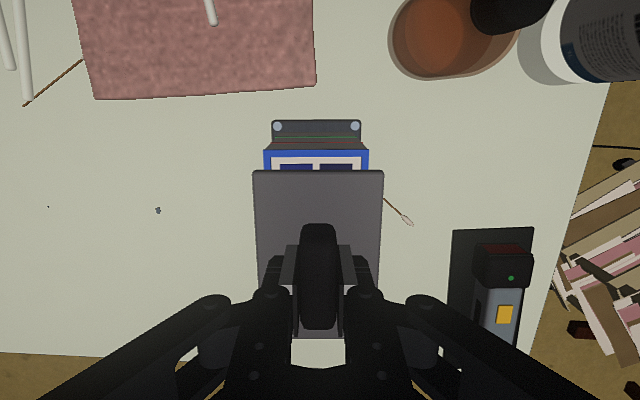

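The lid is held squarely (318,240) over blue's rim (316,160). Lower.

```bash
python3 -m crank '0 0 0 .001 0 .06 1;0 0 0 .001 0 .1 1;0 0 0 .001 0 .12 1;0 0 0 .001 0 .128 1;0 0 0 .001 0 .133 1;0 0 0 .001 0 .137 1;0 0 0 .001 0 .14 1;0 0 0 .001 0 .143 1;0 0 0 .001 0 .146 1;0 0 0 .001 0 .146 1'; python3 -c "
from h import *
s,p,r=pose(); print(p,s['width'],s['force'])"
```

```text
t: 19.85
position: [645.5, 83.1, 154.1]
orientation: [-0.0, 0.999, 0.032, 0.001]
force: [-3.5, 2.3, 6.2]
width: 0.175
grasp_force: 40.7
[645.49088775  83.07827898 154.13748485] 0.17533049122222444 [-3.51094178  2.27839631  6.15615221]
```

```bash
python3 -m crank '0 0 0 0 0 0 0;0 0 0 0 0 0 0;0 0 0 0 0 0 0;0 0 0 0 0 0 0;0 0 0 0 0 0 0;0 0 0 0 0 -.15 0;0 0 0 0 0 -.3 0;0 0 0 0 0 -.45 0;0 0 0 0 0 -.5 0;0 0 0 0 0 -.5 0;0 0 0 0 0 -.5 0'; python3 - <<'E'
from h import *
s,p,r=pose(); c,im=cam('wrist');save('w12',im); b=im[:,:,::-1].copy(); print(p,s['t'])
x=wrect(c,b[...,0]<105,(200,60,440,300),135,3); print("lid plate",x); print("grip",wrect(c,b[...,0]<58,(270,100,370,290),156,3))
cs,i2=cam('side'); save('s3',np.hstack([cv2.resize(i2[125:215,290:350],None,fx=6,fy=6,interpolation=cv2.INTER_CUBIC),cv2.resize(im[60:300,200:420],(440,540))]))
E
```

```text
t: 20.77
position: [645.6, 82.1, 278.0]
orientation: [0.0, 0.999, 0.032, 0.001]
force: [-0.8, 0.2, -1.5]
width: 1.002
grasp_force: 0.0
[645.61532118  82.10402538 278.00316595] 20.7667
lid plate (array([643.5,  82.6]), np.float32(3.6), array([88.7, 59.2], dtype=float32))
grip (array([646.1,  83.1]), np.float32(4.0), array([46. , 15.5], dtype=float32))
```

View pics/s3.png

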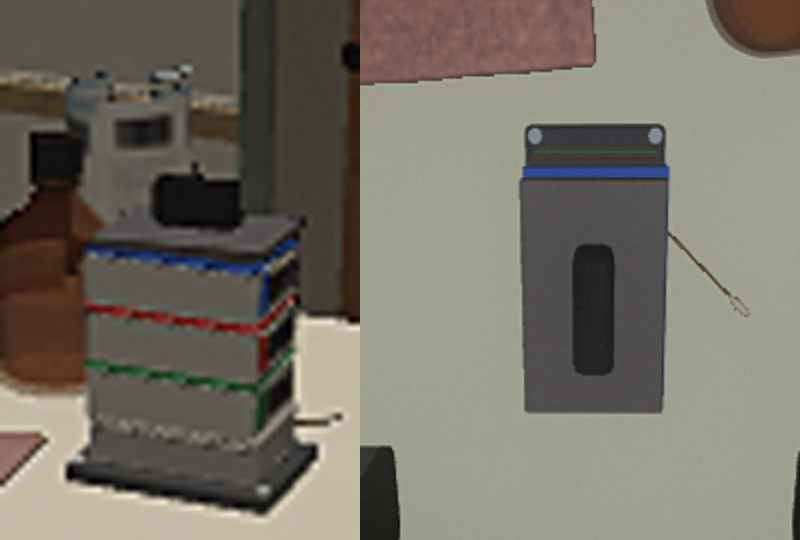

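The stack stands square in the order green, red, blue with the lid on. However, the lid is about 2 mm left and 2 mm toward me of blue, so it may still ride on the rim. I'll regrip it and nudge it to the middle with light pressure.

```bash
python3 -m crank '0 0 0 0 0 .15 0;0 0 0 0 0 .3 0;0 0 0 0 0 .4 0;0 0 0 0 0 .47 0;0 0 0 0 0 .494 0;0 0 0 0 0 .494 0;0 0 0 0 -.003 .494 1;0 0 0 0 -.003 .494 1;0 0 0 0 -.003 .494 1;0 0 0 0 -.003 .494 1;0 0 0 0 -.003 .494 1;0 0 0 0 -.003 .494 1' 40; python3 -c "
from h import *
s,p,r=pose(); print(p,s['width'],s['force'])"; python3 -m crank '0 0 0 .003 .004 0 1;0 0 0 .006 .008 0 1;0 0 0 .006 .008 .005 1;0 0 0 .006 .008 .01 1;0 0 0 .006 .008 .01 1;0 0 0 .006 .008 .01 1'; python3 -c "
from h import *
s,p,r=pose(); print(p,s['width'],s['force'])"
```

```text
t: 21.87
position: [645.6, 83.0, 154.7]
orientation: [0.0, 0.999, 0.032, 0.001]
force: [-1.0, -0.3, 0.7]
width: 0.177
grasp_force: 39.8
[645.60433395  82.96798773 154.73773179] 0.17674429320274823 [-0.9863108  -0.31895613  0.66918612]
t: 22.37
position: [646.9, 81.5, 154.6]
orientation: [-0.0, 0.999, 0.032, 0.001]
force: [-7.0, 1.5, 16.6]
width: 0.175
grasp_force: 41.9
[646.92654128  81.50358433 154.61918561] 0.17456913522885611 [-7.00173685  1.48272368 16.59884659]
```

```bash
python3 -m crank '0 0 0 0 0 -.006 0;0 0 0 0 0 -.006 0;0 0 0 0 0 -.006 0;0 0 0 0 0 -.006 0;0 0 0 0 0 -.006 0;0 0 0 0 0 -.15 0;0 0 0 0 0 -.3 0;0 0 0 0 0 -.45 0;0 0 0 0 0 -.5 0;0 0 0 0 0 -.5 0;0 0 0 0 0 -.5 0'; python3 - <<'E'
from h import *
s,p,r=pose(); c,im=cam('wrist'); b=im[:,:,::-1].copy(); print(p,s['t'])
for z in(130,133):print("lid plate",z,wrect(c,b[...,0]<105,(200,60,440,300),z,3)); print("grip",wrect(c,b[...,0]<58,(270,100,370,290),154,3))
cs,i2=cam('side'); np.save('side.npy',i2)
# predicted rows in side image along the carrier's left (+y) face middle for heights
T=np.array(cs["world_from_camera"]); 
def proj(P): q=np.linalg.inv(T)@np.r_[P,1]; return cs["cx"]+cs["fx"]*q[0]/-q[2], cs["cy"]-cs["fy"]*q[1]/-q[2]
a=np.radians(3.7); ex=np.array([np.cos(a),np.sin(a),0]); ey=np.array([-np.sin(a),np.cos(a),0]); c0=np.array([645,82.,0])
for q in(0,20): 
  for h in (60,63,90,93,120,123,130,133): print(q,h,np.round(proj(c0+ey*30+ex*q+[0,0,h]),1),end=' ')
  u=int(round(proj(c0+ey*30+ex*q+[0,0,120])[0])); print('\ncol',u); print([(v,*map(int,i2[v,u])) for v in range(156,194)])
E
```

```text
t: 23.28
position: [647.1, 81.0, 276.7]
orientation: [0.0, 0.999, 0.032, 0.001]
force: [-0.9, -0.3, -0.9]
width: 1.001
grasp_force: 0.0
[647.12773728  80.97475828 276.73593193] 23.2833
lid plate 130 (array([643.9,  81.1]), np.float32(3.6), array([89.9, 60.4], dtype=float32))
grip (array([646.6,  81.1]), np.float32(3.6), array([46.2, 15.6], dtype=float32))
lid plate 133 (array([644.8,  81.1]), np.float32(3.6), array([89. , 59.7], dtype=float32))
grip (array([646.6,  81.1]), np.float32(3.6), array([46.2, 15.6], dtype=float32))
0 60 [317.5 188.3] 0 63 [317.5 187.3] 0 90 [317.6 178.7] 0 93 [317.6 177.7] 0 120 [317.7 169. ] 0 123 [317.7 168. ] 0 130 [317.7 165.7] 0 133 [317.7 164.7] 
col 318
[(156, 21, 19, 18), (157, 20, 18, 16), (158, 20, 19, 17), (159, 20, 18, 17), (160, 20, 19, 17), (161, 17, 16, 15), (162, 43, 41, 40), (163, 91, 87, 87), (164, 86, 82, 82), (165, 68, 65, 64), (166, 39, 36, 30), (167, 37, 44, 60), (168, 17, 38, 100), (169, 74, 76, 77), (170, 95, 90, 80), (171, 93, 88, 81), (172, 92, 89, 81), (173, 92, 89, 81), (174, 93, 89, 81), (175, 92, 90, 83), (176, 90, 92, 84), (17
[... 521 characters left out ...]
94, 91, 84), (158, 95, 91, 83), (159, 98, 95, 87), (160, 80, 77, 77), (161, 81, 78, 78), (162, 82, 79, 78), (163, 84, 81, 80), (164, 94, 90, 89), (165, 32, 30, 26), (166, 37, 44, 60), (167, 18, 40, 102), (168, 78, 81, 81), (169, 95, 90, 79), (170, 93, 89, 81), (171, 91, 88, 80), (172, 92, 88, 81), (173, 91, 87, 80), (174, 91, 89, 82), (175, 90, 93, 85), (176, 115, 72, 64), (177, 125, 55, 49), (178, 66, 73, 67), (179, 93, 91, 83), (180, 93, 90, 82), (181, 93, 89, 81), (182, 93, 89, 81), (183, 93, 89, 81), (184, 95, 89, 83), (185, 100, 90, 86), (186, 23, 61, 29), (187, 69, 89, 68), (188, 99, 90, 86), (189, 94, 89, 83), (190, 94, 90, 82), (191, 94, 90, 82), (192, 94, 91, 83), (193, 93, 89, 80)]
```

The side view puts the lid's top edge at row 165.1 (165.2 predicted for seated, 164.2 for riding on the rim), so it is seated and centred. Now the scanner.

```bash
python3 - <<'E'
from h import *
w=imaging.get_calibration("wrist"); c=dict(w,world_from_camera=np.load("w4.npz")["T"]); im=cv2.imread("pics/w4.png"); g=im[...,0].astype(int)
print("pad", wrect(c,g<62,(415,85,562,310),4,5), "handle",wrect(c,(g>75)&(g<150)&(im[...,0]>im[...,2]),(455,150,550,300),34,5),im[250,485])
go(515,-100,160,3.7)
E
```

```text
pad (array([ 512.1, -101.5]), np.float32(4.0), array([187.6,  89.6], dtype=float32)) handle (array([ 510.6, -105.1]), np.float32(4.0), array([96.6, 29.7], dtype=float32)) [114 110 103]
row: -0.0 0.002 -0.001 -0.5675 0.6894 0.4585 | rows n>= 6.0 j6 1.46 t 23.4
```

```bash
python3 -m crank '0 0 0 -.1 .12 0 0;0 0 0 -.2 .25 0 0;0 0 0 -.3 .38 .05 0;0 0 0 -.4 .5 .15 0;0 0 0 -.5 .62 .25 0;0 0 0 -.568 .69 .35 0;0 0 0 -.568 .69 .458 0;0 0 0 -.568 .69 .458 0;0 0 0 -.568 .69 .458 0;0 0 0 -.568 .69 .458 0'; python3 - <<'E'
from h import *
c,im=cam('wrist');save('w13',im); s,p,r=pose(); np.savez('w13.npz',T=np.array(c['world_from_camera'])); print(p,s['t'])
im=im[:,:,::-1].copy(); g=im[...,0].astype(int)
print("handle",wrect(c,(g>75)&(g<150)&(im[...,0]>im[...,2]),(240,60,420,300),34,5))
print("dark",wrect(c,g<62,(200,20,420,258),4,5))
E
```

```text
t: 24.22
position: [516.9, -99.9, 162.2]
orientation: [-0.0, 0.999, 0.032, 0.0]
force: [0.4, -0.4, 0.2]
width: 1.005
grasp_force: 0.0
[517.52481395 -99.86408324 162.94054967] 24.2667
handle (array([ 510.9, -104.7]), np.float32(3.9), array([96.1, 29.9], dtype=float32))
dark (array([ 526.3, -103.6]), np.float32(6.1), array([157.2,  78.2], dtype=float32))
```

View pics/w13.png

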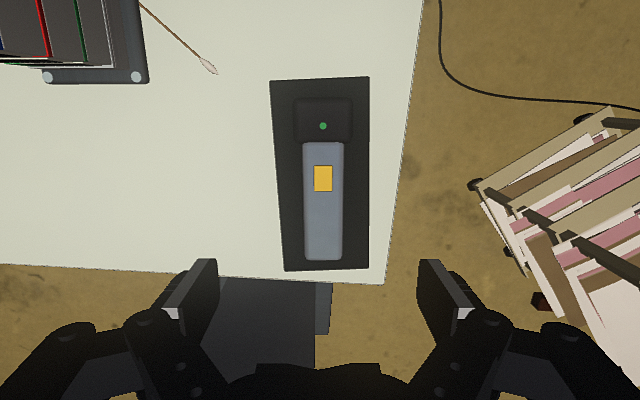

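Scanner on its pad: handle (323,202), head with green LED (323,125), pad corners (270,81), (369,77), (369,268), (286,271).

```bash
python3 - <<'E'
from h import *
w=imaging.get_calibration("wrist"); c=dict(w,world_from_camera=np.load("w13.npz")["T"])
P=np.array([onz(c,u,v,4) for u,v in((270,81),(369,77),(369,268),(286,271))]); print(P.round(1),P.mean(0))
go(528,-103.5,27,3.9)
E
```

```text
[[ 599.9  -57.3    4. ]
 [ 607.8 -134.8    4. ]
 [ 441.1 -152.9    4. ]
 [ 433.1  -76.     4. ]] [ 520.46090143 -105.23881544    4.        ]
row: 0.0 -0.001 -0.002 0.0399 0.0168 0.5439 | rows n>= 3.3 j6 1.1 t 24.3
```

```bash
python3 -m crank '0 0 0 .04 .017 .15 0;0 0 0 .04 .017 .3 0;0 0 0 .04 .017 .42 0;0 0 0 .04 .017 .5 0;0 0 0 .04 .017 .544 0;0 0 0 .04 .017 .544 0;0 0 0 .04 .017 .544 1;0 0 0 .04 .017 .544 1;0 0 0 .04 .017 .544 1;0 0 0 .04 .017 .544 1;0 0 0 .04 .017 .544 1;0 0 0 .04 .017 .544 1' 60; python3 -c "
from h import *
s,p,r=pose(); print(p,s['force'],s['t'],s['grasp_force'])"
```

```text
t: 25.27
position: [527.5, -104.2, 27.3]
orientation: [0.001, 0.999, 0.032, 0.001]
force: [0.3, 0.5, 6.5]
width: 0.365
grasp_force: 61.3
[ 527.46847739 -104.21808381   27.34230325] [0.31036841 0.45509249 6.54160959] 25.2667 61.3109564781189
```

```bash
python3 -c "
from h import *
go(475.2,71.1,83.8,3.7)"; python3 -m crank '0 0 0 0 0 -.1 1;0 0 0 -.05 0 -.2 1;0 0 0 -.1 -.1 -.226 1;0 0 0 -.13 -.25 -.226 1;0 0 0 -.16 -.4 -.226 1;0 0 0 -.16 -.55 -.226 1;0 0 0 -.16 -.65 -.226 1;0 0 0 -.16 -.69 -.226 1;0 0 0 -.16 -.69 -.226 1;0 0 0 -.16 -.69 -.226 1'; python3 -c "
from h import *
s,p,r=pose(); print(p,s['force'],s['t'],s['grasp_force'])
go(475.2,71.1,83.8,3.7)
c,im=cam('wrist');c2,i2=cam('side'); save('w14',np.vstack([im[:300],cv2.resize(i2[130:250,260:500],(640,320))[:300]]))"
```

```text
row: 0.001 -0.002 -0.001 -0.1634 -0.7128 -0.2273 | rows n>= 4.6 j6 1.1 t 25.3
t: 26.1
position: [475.7, 65.7, 82.5]
orientation: [0.0, 0.999, 0.033, 0.0]
force: [1.0, 0.2, -1.0]
width: 0.364
grasp_force: 60.2
[475.71066241  65.73032822  82.527156  ] [ 0.97069103  0.22940353 -0.95630581] 26.1 60.23629546165466
row: 0.0 -0.0 0.001 -0.0006 -0.0216 -0.0051 | rows n>= 0.1 j6 1.41 t 26.1
```

View pics/w14.png

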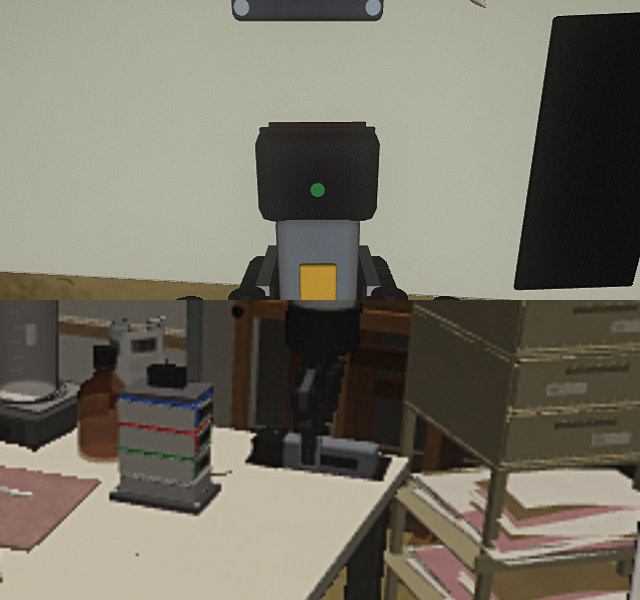

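The scanner is held level, its head (318,170) pointing at the carrier front (308,10). Align with red and hold for over 2 s.

```bash
python3 -m crank '0 0 0 0 -.02 -.004 1;0 0 0 0 -.02 -.004 1;0 0 0 0 -.02 -.004 1;0 0 0 0 -.02 -.004 1;0 0 0 0 -.02 -.004 1;0 0 0 0 -.02 -.004 1;0 0 0 0 -.02 -.004 1;0 0 0 0 -.02 -.004 1;0 0 0 0 -.02 -.004 1;0 0 0 0 -.02 -.004 1;0 0 0 0 -.02 -.004 1;0 0 0 0 -.02 -.004 1' | tail -6; python3 - <<'E'
from h import *
s,p,r=pose(); c,im=cam('wrist'); b=im[:,:,::-1].copy(); print(p,r.as_matrix()[:,0].round(3))
m=(b[...,0]<58); q=np.zeros(m.shape,np.uint8); q[125:210,230:400]=m[125:210,230:400]; ys,xs=np.nonzero(q); print("head cols",[np.percentile(xs,k) for k in(1,50,99)])
h=onz(c,np.mean([xs.min(),xs.max()]),165,p[2]+11); f=np.array([600.4,81.0]); print("head",h,"head->label bearing deg",np.degrees(np.arctan2(f[1]-h[1],f[0]-h[0])))
ct=[wrect(c,b[...,0]<112,(150,0,470,45),10,3)]; print(ct)
E
```

```text
t: 27.2
position: [475.1, 70.8, 83.2]
orientation: [0.0, 0.999, 0.032, -0.0]
force: [0.8, -0.1, -0.8]
width: 0.363
grasp_force: 60.2
[475.11234308  70.82026437  83.20858696] [ 0.998  0.064 -0.   ]
head cols [np.float64(258.0), np.float64(317.0), np.float64(376.0)]
head [527.62723572  73.79594342  94.20858696] head->label bearing deg 5.653510459142277
[(array([592.4,  78.5]), np.float32(-86.4), array([78.7,  9.3], dtype=float32))]
```

```bash
python3 -m crank '0 0 0 0 0 0 1;0 0 0 0 0 0 1;0 0 0 0 0 0 1;0 0 0 0 0 0 1;0 0 0 0 0 0 1;0 0 0 0 0 0 1;0 0 0 0 0 0 1;0 0 0 0 0 0 1;0 0 0 0 0 0 1;0 0 0 0 0 0 1;0 0 0 0 0 0 1;0 0 0 0 0 0 1' | head -2;python3 -m crank '0 0 0 0 0 0 1;0 0 0 0 0 0 1;0 0 0 0 0 0 1;0 0 0 0 0 0 1;0 0 0 0 0 0 1;0 0 0 0 0 0 1;0 0 0 0 0 0 1;0 0 0 0 0 0 1;0 0 0 0 0 0 1;0 0 0 0 0 0 1;0 0 0 0 0 0 1;0 0 0 0 0 0 1' | head -2
python3 - <<'E'
from h import *
c,i=cam('side'); np.save('side2.npy',i); d=np.abs(i.astype(int)-np.load('side.npy').astype(int)).sum(2); print("stack moved px",(d[155:200,300:340]>90).sum())
b=i[:,:,::-1].copy(); save('s4',cv2.resize(i[130:230,270:450],(720,400)))
go(475.2,71.1,53.8,3.7)
E
```

```text
t: 28.25
position: [475.1, 70.8, 83.2]
t: 29.25
position: [475.2, 70.8, 83.2]
stack moved px 0
row: 0.0 0.0 -0.001 0.0004 -0.0012 0.1176 | rows n>= 0.7 j6 1.42 t 29.3
```

View pics/s4.png

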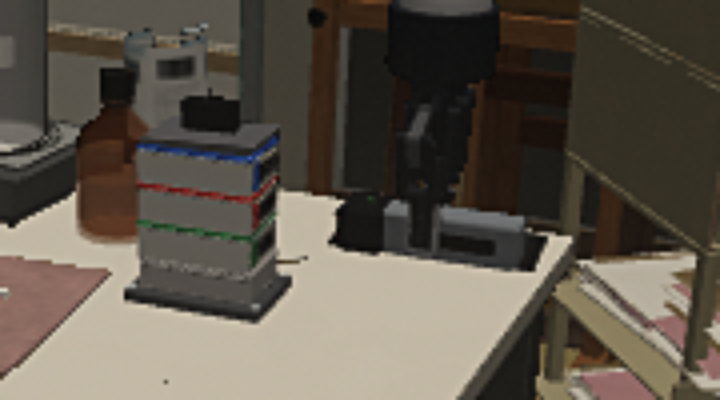

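The scanner is level with the red tray and the stack is unmoved. Next green, one tray lower, then blue, two up.

```bash
python3 -m crank '0 0 0 0 0 .06 1;0 0 0 0 0 .118 1;0 0 0 0 0 .118 1;0 0 0 0 0 .118 1;0 0 0 0 0 .118 1;0 0 0 0 0 .118 1;0 0 0 0 0 .118 1;0 0 0 0 0 .118 1;0 0 0 0 0 .118 1;0 0 0 0 0 .118 1;0 0 0 0 0 .118 1;0 0 0 0 0 .118 1' | head -2;python3 -m crank '0 0 0 0 0 0 1;0 0 0 0 0 0 1;0 0 0 0 0 0 1;0 0 0 0 0 0 1;0 0 0 0 0 0 1;0 0 0 0 0 0 1;0 0 0 0 0 0 1;0 0 0 0 0 0 1;0 0 0 0 0 0 1;0 0 0 0 0 0 1;0 0 0 0 0 0 1;0 0 0 0 0 0 1' | head -2
python3 -m crank '0 0 0 0 0 0 1;0 0 0 0 0 0 1;0 0 0 0 0 0 1;0 0 0 0 0 0 1;0 0 0 0 0 0 1;0 0 0 0 0 0 1;0 0 0 0 0 0 1;0 0 0 0 0 0 1;0 0 0 0 0 0 1;0 0 0 0 0 0 1;0 0 0 0 0 0 1;0 0 0 0 0 0 1' | head -2
python3 -c "
from h import *
go(475.2,71.1,113.8,3.7)"
```

```text
t: 30.3
position: [475.1, 70.8, 53.8]
t: 31.3
position: [475.1, 70.8, 53.7]
t: 32.3
position: [475.1, 70.8, 53.7]
row: 0.0 0.0 -0.001 0.0003 -0.0012 -0.2404 | rows n>= 1.4 j6 1.42 t 32.3
```

```bash
python3 -m crank '0 0 0 0 0 -.12 1;0 0 0 0 0 -.24 1;0 0 0 0 0 -.24 1;0 0 0 0 0 -.24 1;0 0 0 0 0 -.24 1;0 0 0 0 0 -.24 1;0 0 0 0 0 -.24 1;0 0 0 0 0 -.24 1;0 0 0 0 0 -.24 1;0 0 0 0 0 -.24 1;0 0 0 0 0 -.24 1;0 0 0 0 0 -.24 1' | head -2;python3 -m crank '0 0 0 0 0 0 1;0 0 0 0 0 0 1;0 0 0 0 0 0 1;0 0 0 0 0 0 1;0 0 0 0 0 0 1;0 0 0 0 0 0 1;0 0 0 0 0 0 1;0 0 0 0 0 0 1;0 0 0 0 0 0 1;0 0 0 0 0 0 1;0 0 0 0 0 0 1;0 0 0 0 0 0 1' | head -2
python3 -m crank '0 0 0 0 0 0 1;0 0 0 0 0 0 1;0 0 0 0 0 0 1;0 0 0 0 0 0 1;0 0 0 0 0 0 1;0 0 0 0 0 0 1;0 0 0 0 0 0 1;0 0 0 0 0 0 1;0 0 0 0 0 0 1;0 0 0 0 0 0 1;0 0 0 0 0 0 1;0 0 0 0 0 0 1' | head -2
python3 -c "
from h import *
c,i=cam('side'); d=np.abs(i.astype(int)-np.load('side.npy').astype(int)).sum(2); print('stack moved px',(d[155:200,300:335]>90).sum())
go(522,-105,80,5)"
```

```text
t: 33.3
position: [475.1, 70.8, 113.6]
t: 34.3
position: [475.1, 70.8, 113.7]
t: 35.3
position: [475.1, 70.8, 113.7]
stack moved px 0
row: 0.0 -0.0 -0.015 0.1422 0.7137 0.135 | rows n>= 4.4 j6 1.42 t 35.4
```

Return to the pad: first lateral, then forward and down.

```bash
python3 -m crank '0 0 0 0 .15 0 1;0 0 0 0 .3 0 1;0 0 -.01 .02 .45 0 1;0 0 -.015 .06 .6 .05 1;0 0 -.015 .1 .71 .1 1;0 0 -.015 .14 .714 .135 1;0 0 -.015 .142 .714 .2 1;0 0 -.015 .142 .714 .28 1;0 0 -.015 .142 .714 .32 1;0 0 -.015 .142 .714 .335 1;0 0 -.015 .142 .714 .335 1'; python3 -c "
from h import *
go(522,-105,27.5,5)"
```

```text
t: 36.27
position: [521.2, -104.7, 29.2]
orientation: [-0.0, 0.999, 0.044, -0.001]
force: [-0.4, 0.1, -2.3]
width: 0.362
grasp_force: 60.4
row: -0.001 0.001 0.0 0.003 0.0016 0.0066 | rows n>= 0.0 j6 1.08 t 36.3
```

```bash
python3 -m crank '0 0 0 0 0 .004 1;0 0 0 0 0 .007 1;0 0 0 0 0 .007 1;0 0 0 0 0 .007 1;0 0 0 0 0 .007 0;0 0 0 0 0 .007 0;0 0 0 0 0 .007 0;0 0 0 0 0 .007 0;0 0 0 0 0 -.15 0;0 0 0 0 0 -.3 0;0 0 0 0 0 -.45 0;0 0 0 0 0 -.53 0'; python3 -m crank '0 0 0 0 0 0 0;0 0 0 0 0 0 0;0 0 0 0 0 0 0'; python3 - <<'E'
from h import *
c,im=cam('wrist'); s,p,r=pose(); b=im[:,:,::-1].copy(); g=b[...,0].astype(int); print(p,s['t'])
print("handle",wrect(c,(g>75)&(g<150)&(b[...,0]>b[...,2]),(240,60,420,300),36,5))
c2,i2=cam('side'); d=np.abs(i2.astype(int)-np.load('side.npy').astype(int)).sum(2); print((d[155:200,300:335]>90).sum())
save('end',np.vstack([cv2.resize(im[:300],(512,240)),cv2.resize(i2[120:320,220:460],(512,340))]))
E
```

```text
t: 37.27
position: [523.6, -105.7, 166.9]
orientation: [0.001, 0.999, 0.044, 0.003]
force: [0.6, -0.6, -0.8]
width: 0.999
grasp_force: 0.0
t: 37.52
position: [521.2, -104.8, 161.7]
orientation: [-0.0, 0.999, 0.044, -0.001]
force: [-0.3, 0.5, -0.3]
width: 0.997
grasp_force: 0.0
[ 520.9581943  -104.678737    161.12704984] 37.5667
handle (array([ 506.6, -107.1]), np.float32(5.9), array([95.6, 28.9], dtype=float32))
0
```

View pics/end.png

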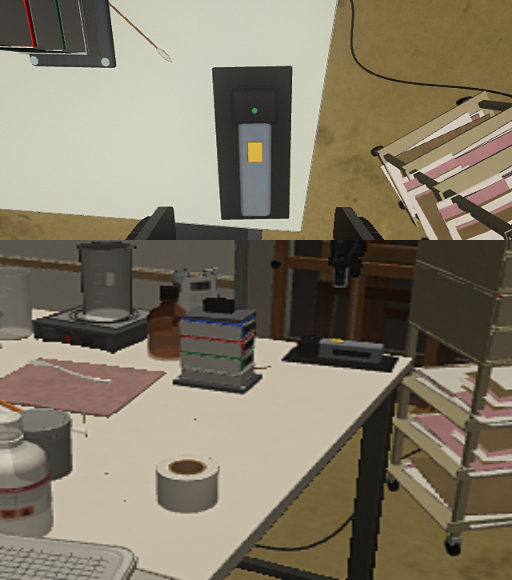

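The scanner lies flat on its pad (255,155), and the stack (218,345), bottle and tape are undisturbed. Handing in.

```bash
python3 -c "
from plant import manip
print(manip.hand_in())"
```

```text
the job is handed in; nothing more can be done
None
```

The green, red and blue trays (no yellow was there) are stacked on the carrier with the lid seated; I held the scanner about 3 s each on red, green and blue, laid it back flat on its pad, and handed the job in at about 38 s, though `hand_in` gave no verdict and I took the carrier's front to be the side facing the robot.

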